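# Fit a spring channel nut stop behind a spoon blank

### The arm

A 6-joint arm with a two-finger parallel gripper is mounted at the origin on the work surface. World frame = base frame: x ahead of the robot, y to its left, z up, the work surface at z = 0. Lengths are in m, angles in rad, forces in N, time in s.
With the tool pointing down it reaches from about 0.35 to 0.775 m from the base axis. Payload 5.5 kg.
Tool frame: the origin (TCP) lies at the very end of the fingers, on their centre line; the grasp point (between the pads) lies 19 mm behind it; z points along the fingers, y is the line along which they close (so a half turn about z gives the same grasp; the last joint's range is limited). The gripper opens to 85 mm and grips with 20 to 120 N. Pads are 22 mm wide; open, the fingers measure 114 mm over their backs; the gripper's body (76 mm by 85 mm) begins 54 mm behind the grasp point. The pads swing forward as they close: fully open they stand 13 mm farther back than shut.
Start: joints at [0.99, 0.313, 0.046, 1.304, 0, 1.431], TCP at [0.245, 0.52, 0.231] pointing down, gripper open.
Joint ranges: [-2.76, 2.76], [-0.86, 1.69], [-1.03, 1.26], [-2.2, 2.34], [-1.47, 1.5], [-3.14, 3.14]. Speed limits (rad/s): [2.57, 2.57, 3.14, 3.14, 3.14, 3.14].

### API

Orientations are given as a unit quaternion [w, x, y, z].
In Python, from workcell import env, cams, ticket, spotter gives the robot as it stands.
- The arm moves only by the tool jog_arm, never from a script. Its argument "increments" is a list that holds one entry, the list of rows, each a list of 7 numbers: the shift along the tool's x, y, z in units of 0.25 m (1.0 is 0.25 m), then the turn, a rotation vector about the tool's x, y, z in units of 180 degrees (1.0 is 180 degrees), then the closure in counts, from 0 (fully open) to 255 (shut). A call has 1 to 20 rows; each row shifts and turns the commanded pose from where the row before left it, along the tool's axes as they then stand; what a row does not reach is not made up. A row lasts 1/10 s, in which the tool goes at most 50 mm and 8.59 degrees, less where a joint would pass 70% of its speed; a pose out of reach is approached as far as the arm can. A call with a number of a shift or a turn outside -1 to 1 is refused whole. A call with a gripper value outside its range is refused whole. The fingers move at their own pace and stop on an object; "force" is the grip in N (left out, the last holds). Time passes only in rows, so rows that do not move let the fingers close. It gives the time, the measured TCP pose, the force, the opening and the grip force at its end, in the units of the state.
- env.get_state(): the state, without advancing time (a new reading comes with each control period).
- cams.read_camera(name): name is "scene" or "side" or "wrist"; returns a dict with "pixels" (384x512x3 uint8, red, green, blue), "fx", "fy", "cx", "cy" (pixels), "k1" (the pictures are not rectified: a ray, as slopes to the right and down, at radius r is drawn at 1 + k1 r^2 times it, then the intrinsics apply), "xyz" and "attitude" of the camera in the world; the wrist camera has in their place "mount" (4x4, takes a point from camera to tool coordinates, whose origin is the TCP and whose axes are the flange's). Camera axes: x right, y down, z forward; pixel columns grow to the right and rows downward; lengths in m; the calibration is good to about 2 mm. A picture is of the moment at which its call begins: read the wrist's pose just before it. There is no depth.
- ticket.hand_in(): hands the job in; it is judged then, once.
Trained networks look in the newest picture that a camera, given by its name, has taken for a name from the list of things; names that differ only in an ending like _2 or _b are one class to them, and where a whole thing is asked for, a point or a joint stands for the part that bears it (a point fixed in the world has none). Each returns a list of dicts, best first, with "conf" (0 to 1); they miss things now and then, are a little off and sometimes report something else, mostly with a low value. They report only what shows in the picture. A call takes as long as a camera call. They do not tell look-alikes from the thing itself.
- spotter.find_in(target, camera): "uv" ([column, row] in pixels, amid what is visible of it).
- spotter.cut_out(target, camera): "region" (384x512 bool, what is visible of it) and "uv" ([column, row] in pixels, amid what is visible of it).
- spotter.landmark_of(target, camera): "uv" ([column, row] in pixels: a listed point, or the origin of a listed thing).
The state is a dict: "clock": time; "joint_pos": joint angles; "qvel": joint speeds; "tau": joint torques, N m; "tcp_pos": TCP position; "orientation": TCP orientation; "wrist_force": force on the tool from outside, world axes, zero at the start; "ft_torque": the same for the moment, N m; "finger_gap": finger opening in m; "grip_force": force on a finger pad.
Only numpy, scipy, OpenCV 4.12 (cv2) and the standard library are available. Lean on these libraries where they do the work, as an engineer would, in place of code of your own. Each camera call takes 0.05 s, during which the arm holds its last target. There are 200 camera calls.

### The job

Take the wooden-knobbed spring nut from its block, drop its steel bar into the open stretch of the carving board's channel, press it down, twist it a quarter turn and let it spring up so that its grooves catch the channel lips. With the knob still loose, slide it along to push the spoon blank home against the fence and leave it touching the blank. Then turn the knob clockwise until it bites, give it about an eighth of a turn more, let go, and leave everything else alone.

Things in the scene. Friction and masses are not known exactly. Their poses are not given: they have to be found in the camera images.
- board: Carving board fixed to the table: 190 mm (own x) by 400 mm (own y), 40 mm high, wooden margins with a steel channel let in flush along its middle. Origin: centre of its underside, at table height; y runs along the channel towards the fence, z up. Inside, the channel is 57 mm wide, its floor 3 mm above the origin, its ends closed at y = +-197 mm.
- slot_free (a point): Point on the channel's middle line at its top face (40 mm above the board's underside), 115 mm from the board's middle towards -y, in the stretch that is always free; board's axes. The slot is 28 mm wide. The lips beside it turn down into edges 3 mm thick, 14 to 17 mm from the middle line, that end 12 mm below the top face.
- fence_face (a point): Foot of the fence's working face, on the channel's middle line, 165 mm from the board's middle; board's axes, the face looks to -y. The fence is a dark wooden bar across the board, 150 mm wide, 24 mm high. Two dark guide strips, 10 mm high, 26.5 to 42.5 mm from the middle line and 85 to 160 mm before the fence, keep the blank straight; the blank stays between them when home.
- nut: Spring channel nut, about 330 g in all: steel bar 45 mm (own x) by 22 mm (y), 10 mm high, z up, origin at the centre of the bar's underside; stem and wooden knob above. It goes in with the bar along the slot; a half turn makes no difference, the quarter turn may be either way, and the bar follows the knob until the lips hold it. Once caught it slides along the channel at about 3 to 10 N.
- bar_top (a point): Centre of the bar's top, 10 mm above the nut's origin. Two grooves across the top, 12 to 19 mm from the centre along own x, 3 mm deep, 10 mm wide at the mouth, take the lip edges. Caught, the nut's origin is 21 mm above the board's underside. To twist, push down until this point is below the lip edges (origin at most 17 mm up); the ring meets the channel's top at 15 to 16 mm. Takes about 14 N, more once the ring bears.
- foot_axis (a point): Tip of the nut's round spring foot when free, 26 mm below the nut's origin (does not move with the spring). Foot 13 mm across, spring 0.8 N per mm with 5.6 N at the start, travel 16 mm.
- knob_grip (a point): Where to grip, on the knob's axis. Own x along the grip bar (50 mm long, flat sides 16 mm apart in own y), z up. The bar's top is 15 mm above this point, the disc it stands on (56 mm across) 26.5 mm below. 63 mm above the nut's origin at knob = 0 and 3 mm lower per rad. At the start the grip bar is within 0.35 rad of parallel to the nut's bar.
- ring_under (a point): Centre of the underside of the dark ring below the knob's disc, 38 mm below knob_grip. The ring is 64 mm across, 5 mm thick, gives up to 5 mm at 10 N per mm; it is what touches the blank and bears on the channel's top.
- knob (a joint): Turn of the knob on the nut, rad, growing clockwise seen from above (tightening); starts at 0 to 0.3. Lowers the ring 3 mm per rad. Running drag about 0.12 N m; with the nut caught the ring meets the channel's top at about 2.0, then the torque climbs steeply, by 0.25 to 0.5 N m within an eighth of a turn. It stays where it is left.
- blank: Spoon blank of pale wood, 170 mm long (own y), 14 mm thick, lying on the board over the channel: broad bowl end 48 mm wide towards own -y, handle 26 mm wide towards own +y and the fence. Origin: centre of its underside. Starts 15 to 35 mm short of the fence. Weight 100 to 200 g.
- blank_bowl_end (a point): Middle of the blank's flat bowl end (own y = -85 mm).
- blank_handle_end (a point): Middle of the blank's flat handle end (own y = +85 mm), which goes against the fence.
- holder: Wooden block 110 mm (x) by 80 mm (y), 60 mm high, fixed, with a slot 52 by 28 mm along its x through the middle, in which the nut hangs by the ring under its knob; origin at the centre of its underside. It stands to the right or the left of the board; a plywood tray of cubes stands on the other side.
- sanding_block: Cork sanding block 45 x 80 x 22 mm lying on the board's wooden margin, on the side of the channel away from the robot. Leave alone.
- phone: Black phone 72 x 150 x 9 mm lying on the table left of the board, towards its far side. Leave alone.
- spoon: Dark wooden spoon 200 mm long lying on the table right of the board, towards its far side. Leave alone.
- doll: Turned wooden peg doll, 79 mm tall, 44 mm wide, beyond the board. Leave alone.
- snowman: White carved snowman with a black hat, 99 mm tall, 52 mm wide, beyond the board. Leave alone.
- pot: Open wooden cup, 72 mm wide, 85 mm tall, beyond the board. Leave alone.
Things that resemble listed ones, but are neither listed nor needed, are in the scene too. What is shaped like the nut but turquoise or yellow is not meant.

How it is judged:
On the way, in this order (a step that is already met when the one before it is completed fails the run):
1. the nut is caught: bar across the channel under the lips, sprung up into its grooves, knob still loose (below 1.5 rad) (z of nut in the frame of board between 0.0193 and 0.0245 m and x of nut in the frame of board between -0.006 and 0.006 m and angle between the x axis of nut and the x axis of board, either way round below 0.28 rad and y of nut in the frame of board between -0.18 and 0.16 m and value of joint knob below 1.5 rad), for 0.2 s.
2. with the knob still loose, the nut's ring is up to the blank and the blank is home against the fence (z of nut in the frame of board between 0.0193 and 0.0245 m and x of nut in the frame of board between -0.006 and 0.006 m and angle between the x axis of nut and the x axis of board, either way round below 0.28 rad and y of nut in the frame of board between -0.18 and 0.16 m and y of blank_handle_end in the frame of board between 0.158 and 0.168 m and z of blank in the frame of board between 0.037 and 0.043 m and x of blank in the frame of board between -0.022 and 0.022 m and horizontal distance between nut and blank_bowl_end below 0.039 m and value of joint knob below 1.6 rad), for 0.2 s.
At the end, for the whole second after the job is handed in: The nut is square under the lips (0.28 rad, 6 mm off the middle, origin 19.3-24.5 mm up), the blank on the board over the channel (22 mm) has its handle end within 7 mm of the fence and its bowl end within 39 mm of the nut axis, the knob is at 2.35-3.3 rad; all is released and at rest (z of nut in the frame of board between 0.0193 and 0.0245 m and x of nut in the frame of board between -0.006 and 0.006 m and angle between the x axis of nut and the x axis of board, either way round below 0.28 rad and y of nut in the frame of board between -0.18 and 0.16 m and y of blank_handle_end in the frame of board between 0.158 and 0.168 m and z of blank in the frame of board between 0.037 and 0.043 m and x of blank in the frame of board between -0.022 and 0.022 m and horizontal distance between nut and blank_bowl_end below 0.039 m and value of joint knob between 2.35 and 3.3 rad and linear speed of each of nut, blank below 0.01 m/s); the robot touches nothing.
It fails at once if the knob is overtightened beyond 3.4 rad (value of joint knob above 3.4 rad).
It fails at once if a bystander is shifted by more than 25 mm (distance of any of sanding_block, phone, spoon, doll, snowman, pot from where it was at the start of the episode above 0.025 m).
It also fails if it takes over 72 s, if anything falls off the work surface, if the arm or the gripper's body presses on something with over 40 N, if the wrist force passes 120 N, or if a joint passes its speed limit or range.

## Working session

There is one attempt and no reset: what is moved stays moved. The work goes in short steps, Python scripts to look and compute and a tool call to move; the robot and the scene stay as the last step left them, time stands still between calls to the robot, and variables do not carry over. Pictures are saved under pics/ and viewed, at most 10 in all, crops included, and the job is handed in when it is done.

Besides the shell and the picture viewer there is one more tool, called after "Request:" in YAML: its name, and indented under it one key for each argument. jog_arm: Moves the arm, as the interface text tells. Shifts and turns lie within -1 to 1; 1 stands for 0.25 m of shift or 180 degrees of turn. Its arguments: {"type":"object","properties":{"increments":{"type":"array"},"force":{"type":"number"}},"required":["increments"]}

```bash
mkdir -p pics; ls; cat > h.py <<'E'
import numpy as np, cv2
from scipy.spatial.transform import Rotation as R
from workcell import env, cams, ticket, spotter
def rot(q): q=np.asarray(q); return R.from_quat([q[1],q[2],q[3],q[0]]).as_matrix() if q.size==4 else q.reshape(3,3)
def cam(name):
    s=env.get_state(); c=cams.read_camera(name)
    if 'mount' in c:
        M=np.array(c['mount']); T=np.eye(4); T[:3,:3]=rot(s['orientation']); T[:3,3]=s['tcp_pos']; T=T@M
        c['Rw'],c['o']=T[:3,:3],T[:3,3]
    else: c['Rw'],c['o']=rot(c['attitude']),np.array(c['xyz'])
    return c
def ray(c,uv):
    d=np.array([(uv[0]-c['cx'])/c['fx'],(uv[1]-c['cy'])/c['fy']]); x=d.copy()
    for _ in range(20): x=d/(1+c['k1']*(x@x))
    v=c['Rw']@np.r_[x,1]; return v/np.linalg.norm(v)
def onz(c,uv,z):
    d=ray(c,uv); return c['o']+d*(z-c['o'][2])/d[2]
def proj(c,p):
    q=c['Rw'].T@(np.asarray(p)-c['o']); x=q[:2]/q[2]; x=x*(1+c['k1']*(x@x)); return np.array([x[0]*c['fx']+c['cx'],x[1]*c['fy']+c['cy']])
def save(c,name,box=None,scale=1):
    im=c['pixels'][:,:,::-1]
    if box: im=im[box[1]:box[3],box[0]:box[2]]
    cv2.imwrite('pics/'+name,cv2.resize(im,None,fx=scale,fy=scale,interpolation=cv2.INTER_CUBIC))
def tri(cs,uvs):
    A=np.zeros((3,3));b=np.zeros(3)
    for c,u in zip(cs,uvs):
        d=ray(c,u);P=np.eye(3)-np.outer(d,d);A+=P;b+=P@c['o']
    return np.linalg.solve(A,b)
E
python3 - <<'E'
from h import *
np.set_printoptions(precision=3,suppress=True)
for n in ['scene','side']:
    c=cam(n); save(c,n+'0.png',scale=1.5); print(n,c['o'],c['Rw'][:,2],c['fx'])
    for t in ['knob_grip','nut','holder','slot_free','fence_face','blank_bowl_end','blank_handle_end','board','bar_top','ring_under']:
        print(t,[(np.round(d['uv'],1).tolist(),round(d['conf'],2)) for d in spotter.landmark_of(t,n)[:4]])
s=env.get_state();print(s)
E
```

```text
pics
scene [ 1.319 -0.387  0.641] [-0.763  0.332 -0.555] 353.4886037992215
knob_grip [([169.1, 217.3], 0.94), ([97.7, 203.8], 0.93), ([114.5, 177.9], 0.74), ([149.4, 164.4], 0.7)]
nut [([102.0, 221.2], 0.93), ([171.9, 234.2], 0.93), ([149.5, 182.1], 0.87), ([151.2, 207.4], 0.76)]
holder [([156.7, 216.8], 0.73)]
slot_free [([233.5, 204.2], 0.64)]
fence_face [([307.0, 175.7], 0.78), ([152.0, 200.4], 0.7)]
blank_bowl_end [([259.0, 192.3], 0.72), ([264.8, 200.8], 0.45)]
blank_handle_end [([303.9, 172.5], 0.91)]
board [([265.1, 200.3], 0.71)]
bar_top [([99.6, 217.1], 0.94), ([153.6, 182.7], 0.9), ([172.0, 232.7], 0.86), ([149.6, 206.0], 0.82)]
ring_under [([171.7, 228.3], 0.93), ([151.0, 200.3], 0.92), ([134.7, 270.4], 0.66), ([119.3, 191.3], 0.64)]
side [ 0.104 -0.815  1.122] [ 0.339  0.574 -0.746] 480.0045733043134
knob_grip [([264.1, 338.3], 0.95), ([284.3, 288.1], 0.8), ([311.9, 336.9], 0.78), ([323.9, 260.7], 0.62)]
nut [([281.7, 303.3], 0.9), ([306.7, 345.2], 0.78), ([232.0, 318.4], 0.74), ([322.2, 268.6], 0.74)]
holder [([283.2, 308.5], 0.74)]
slot_free [([271.3, 229.7], 0.78), ([3
[... 226 characters left out ...]
212.0], 0.7), ([271.4, 228.9], 0.44)]
bar_top [([264.9, 350.3], 0.94), ([323.4, 271.5], 0.76), ([283.8, 303.7], 0.65), ([229.2, 313.8], 0.64)]
ring_under [([310.6, 343.7], 0.93), ([259.7, 344.9], 0.8), ([325.2, 265.7], 0.76), ([285.4, 296.3], 0.68)]
{'clock': 1.1, 'joint_pos': array([0.99 , 0.313, 0.046, 1.304, 0.   , 1.431]), 'qvel': array([-0.002, -0.001, -0.   ,  0.001,  0.001, -0.001]), 'tau': array([  0.   , -48.048,  29.882,   0.   ,   0.   ,  -0.   ]), 'tcp_pos': array([0.245, 0.52 , 0.231]), 'orientation': array([0.   , 0.219, 0.976, 0.   ]), 'wrist_force': array([-0.521, -0.373, -0.499]), 'ft_torque': array([0.033, 0.011, 0.043]), 'grip_force': 0.0, 'finger_gap': 0.0853972667125351}
```

View pics/scene0.png

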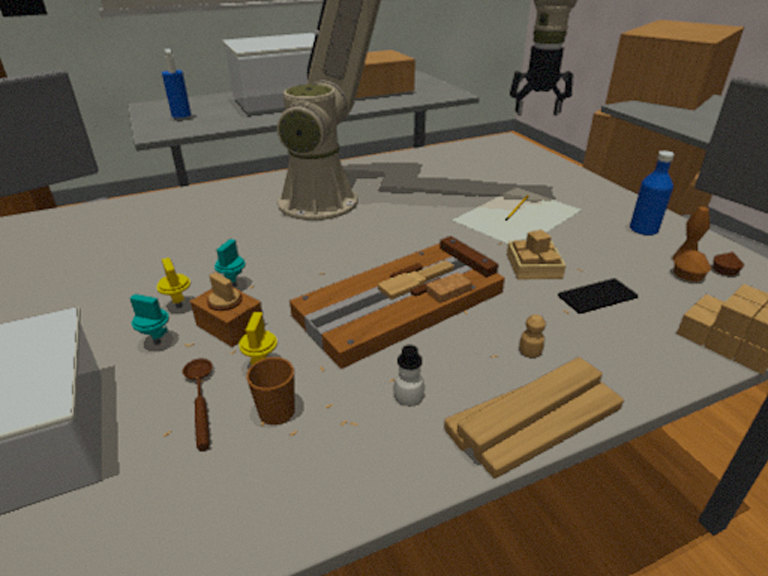

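View pics/side0.png

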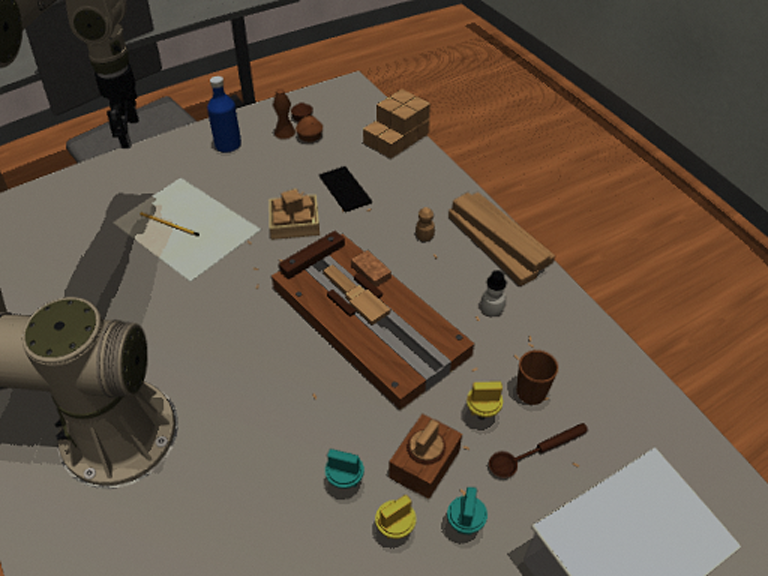

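```bash
cat > a.py <<'E'
from h import *
np.set_printoptions(precision=4,suppress=True)
cs=[cam('scene'),cam('side')]
def near(t,n,g):
    L=spotter.landmark_of(t,n); return min(L,key=lambda d:np.hypot(*(np.array(d['uv'])-g)))
G={'knob_grip':([149,193],[284,288]),'ring_under':([151,200],[285,296]),'holder':([156,216],[283,308]),'slot_free':([233,204],[271,230]),'fence_face':([307,176],[214,178]),'blank_bowl_end':([259,192],[254,210]),'blank_handle_end':([304,172],[219,179]),'board':([265,200],[246,212])}
for t,(a,b) in G.items():
    u=near(t,'scene',a);v=near(t,'side',b)
    p=tri(cs,[u['uv'],v['uv']]);e=[np.hypot(*(proj(c,p)-w['uv'])) for c,w in zip(cs,(u,v))]
    print(t,p,np.round(e,1),u['uv'],v['uv'],round(u['conf'],2),round(v['conf'],2))
E
python3 a.py
```

```text
knob_grip [ 0.461  -0.3394  0.1085] [0.7 0.7] [144.6, 186.2] [288.5, 290.5] 0.7 0.61
ring_under [ 0.4686 -0.3218  0.0581] [2.4 2.6] [156.0, 200.0] [287.5, 295.5] 0.87 0.77
holder [ 0.4583 -0.3289 -0.0089] [1.  1.1] [155.6, 218.0] [283.6, 310.8] 0.84 0.61
slot_free [ 0.5485 -0.112   0.0425] [2.1 2.1] [235.7, 201.4] [271.3, 229.6] 0.56 0.68
fence_face [0.4969 0.1538 0.0373] [0.2 0.2] [305.2, 175.1] [212.4, 177.1] 0.79 0.58
blank_bowl_end [ 0.5413 -0.0315  0.0504] [1.8 1.8] [260.0, 191.3] [254.8, 209.8] 0.89 0.66
blank_handle_end [0.5001 0.1309 0.0448] [2.2 2.2] [301.1, 173.7] [217.2, 181.6] 0.93 0.68
board [ 0.536  -0.0048  0.0014] [1. 1.] [265.2, 203.5] [247.7, 212.5] 0.66 0.63
```

```bash
cat >> h.py <<'E'
def plan(target,yaw=None,zrot=None):
    """shift in tool axes (units) from commanded~measured pose, and turn about tool z to reach yaw of tool x (mod pi)"""
    s=env.get_state(); M=rot(s['orientation']); d=M.T@(np.array(target)-s['tcp_pos'])/0.25
    n=int(np.ceil(np.linalg.norm(d)*0.25/0.05)); y0=np.arctan2(M[1,0],M[0,0])
    print('tcp',s['tcp_pos'],'yaw',np.degrees(y0),'j6',s['joint_pos'][5],'toolz',M[:,2],'\nshift total',np.round(d,4),'rows>=',n)
    if yaw is not None:
        t=-(yaw-y0); t=(t+np.pi/2)%np.pi-np.pi/2; print('turn z (units of 180deg)',t/np.pi,'rows>=',int(np.ceil(abs(np.degrees(t))/8.59)))
E
python3 - <<'E'
from h import *
np.set_printoptions(precision=4,suppress=True)
c=cam('wrist');print(np.array(c['mount']),c['fx'],c['cx'],c['cy'],c['k1'])
plan([0.45,0.0,0.33]); plan([0.43,-0.29,0.29])
E
```

```text
[[-0.0003 -0.9494 -0.314   0.0805]
 [ 1.     -0.0003 -0.0001 -0.0003]
 [ 0.     -0.314   0.9494 -0.1437]
 [ 0.      0.      0.      1.    ]] 335.6433516826844 260.50215249237374 187.82618972685665 -0.0359623850600499
tcp [0.2454 0.52   0.2313] yaw 154.74677641995612 j6 1.4311502666220974 toolz [ 0.0001  0.     -1.    ] 
shift total [-1.6278 -1.5322 -0.3948] rows>= 12
tcp [0.2454 0.52   0.2313] yaw 154.74677641995612 j6 1.4311502666220974 toolz [ 0.0001  0.     -1.    ] 
shift total [-2.0503 -2.6154 -0.2348] rows>= 17
```

Request:
jog_arm:
  increments:
    - [[-0.12,-0.11,-0.03,0,0,0,0],[-0.12,-0.11,-0.03,0,0,0,0],[-0.12,-0.11,-0.03,0,0,0,0],[-0.12,-0.11,-0.03,0,0,0,0],[-0.12,-0.11,-0.03,0,0,0,0],[-0.12,-0.11,-0.03,0,0,0,0],[-0.12,-0.11,-0.03,0,0,0,0],[-0.12,-0.11,-0.03,0,0,0,0],[-0.12,-0.11,-0.03,0,0,0,0],[-0.12,-0.11,-0.03,0,0,0,0],[-0.12,-0.11,-0.03,0,0,0,0],[-0.12,-0.11,-0.03,0,0,0,0],[-0.12,-0.11,-0.03,0,0,0,0],[-0.07,-0.1,0,0,0,0,0],[0,0,0,0,0,0,0],[0,0,0,0,0,0,0]]

```text
clock: 3.65
tcp_pos: [0.4506, -0.0002, 0.3287]
orientation: [-0.0, 0.22, 0.976, 0.0]
wrist_force: [-0.5, -0.3, 0.4]
finger_gap: 0.0858
grip_force: 0.0
```

```bash
python3 - <<'E'
from h import *
np.set_printoptions(precision=4,suppress=True)
c=cam('wrist'); save(c,'w1.png',scale=1.5)
for t,z in [('slot_free',.04),('fence_face',.04),('blank_bowl_end',.047),('blank_handle_end',.047),('board',.0),('holder',0),('knob_grip',.1)]:
    for d in spotter.landmark_of(t,'wrist')[:3]: print(t,np.round(d['uv'],1),round(d['conf'],2),onz(c,d['uv'],z))
plan([0.43,-0.29,0.25])
E
```

```text
slot_free [220.2 237.9] 0.72 [ 0.5501 -0.1114  0.04  ]
fence_face [388.6 123.2] 0.61 [0.4983 0.159  0.04  ]
blank_bowl_end [261.2 211.9] 0.77 [ 0.5364 -0.0401  0.047 ]
blank_bowl_end [ 34.6 268.7] 0.68 [ 0.4751 -0.3822  0.047 ]
blank_bowl_end [314.9 178.5] 0.53 [0.5238 0.0446 0.047 ]
blank_handle_end [370.5 142.5] 0.77 [0.5098 0.1277 0.047 ]
board [287.1 185.8] 0.73 [0.5327 0.0042 0.    ]
holder [ 72.1 229.8] 0.91 [ 0.4547 -0.3288  0.    ]
holder [263.8 211.6] 0.6 [ 0.5551 -0.0445  0.    ]
knob_grip [ 38.9 269.5] 0.62 [ 0.4664 -0.3258  0.1   ]
tcp [0.4505 0.001  0.3289] yaw 154.827197408865 j6 0.26298083170232334 toolz [ 0.0002  0.0001 -1.    ] 
shift total [-0.4207 -1.0884  0.3154] rows>= 7
```

View pics/w1.png

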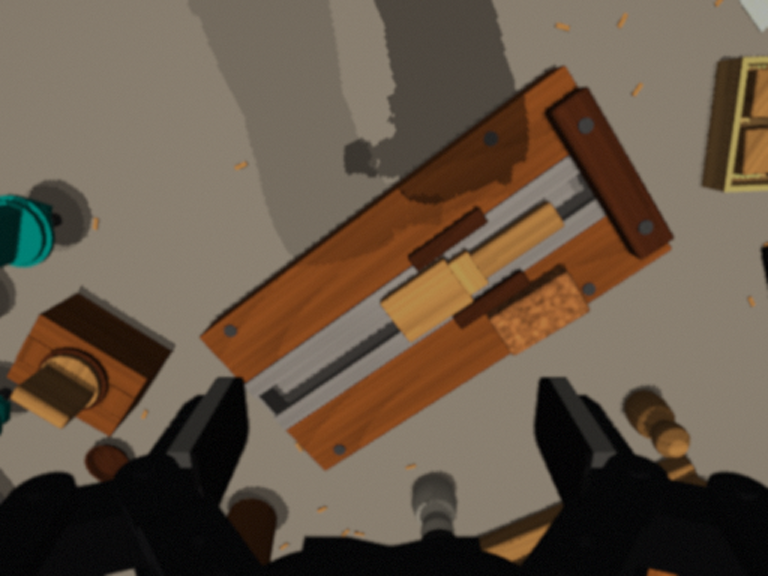

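```bash
python3 - <<'E'
from h import *
np.set_printoptions(precision=4,suppress=True)
c=cam('wrist')
P={k:onz(c,np.array(v)/1.5,.04)[:2] for k,v in dict(A=(203,336),B=(562,68),C=(325,468),s1=(247,381),s2=(289,430),sl1=(262,397),sl2=(276,415),D=(672,252)).items()}
for k in P: print(k,P[k])
ang=lambda a,b:np.degrees(np.arctan2(*(P[b]-P[a])[::-1]))
print(ang('A','B'),ang('A','C')+90,ang('C','D'),np.linalg.norm(P['A']-P['B']),np.linalg.norm(P['A']-P['C']))
print((P['A']+P['B']+P['C']+P['D'])/4)
c_=spotter.cut_out('holder','wrist')[0]['region']; print(cv2.minAreaRect(np.argwhere(c_)[:,::-1].astype(np.float32)))
E
```

```text
A [ 0.4804 -0.2092]
B [0.4022 0.175 ]
C [ 0.6622 -0.1743]
s1 [ 0.5395 -0.1957]
s2 [ 0.6058 -0.1857]
sl1 [ 0.5612 -0.1913]
sl2 [ 0.5849 -0.1889]
D [0.5891 0.2146]
101.5033220804569 100.86068323554002 100.65134096734816 0.3920769953734195 0.18511978318481376
[0.5335 0.0015]
((68.25000762939453, 306.2500305175781), (24.748737335205078, 26.870054244995117), 45.0)
```

Request:
jog_arm:
  increments:
    - [[-0.06,-0.15,0.04,0,0,0,0],[-0.06,-0.15,0.04,0,0,0,0],[-0.06,-0.15,0.04,0,0,0,0],[-0.06,-0.15,0.04,0,0,0,0],[-0.06,-0.15,0.04,0,0,0,0],[-0.06,-0.15,0.04,0,0,0,0],[-0.06,-0.15,0.04,0,0,0,0],[-0.0,-0.04,0.04,0,0,0,0],[0,0,0,0,0,0,0],[0,0,0,0,0,0,0]]

```text
clock: 5.15
tcp_pos: [0.4292, -0.29, 0.2487]
orientation: [-0.0, 0.219, 0.976, 0.001]
wrist_force: [-1.0, 0.5, 0.2]
finger_gap: 0.0853
grip_force: 0.0
```

```bash
python3 - <<'E'
from h import *
np.set_printoptions(precision=4,suppress=True)
c=cam('wrist'); save(c,'w2.png',scale=1.5)
for t,z in [('holder',0),('knob_grip',.108),('ring_under',.06),('nut',.045)]:
    for d in spotter.landmark_of(t,'wrist')[:4]: print(t,np.round(d['uv'],1),round(d['conf'],2),onz(c,d['uv'],z))
E
```

```text
holder [238.7 185.4] 0.61 [ 0.4591 -0.3339  0.    ]
knob_grip [237.2 217.9] 0.88 [ 0.4583 -0.3277  0.108 ]
knob_grip [118.1 259.6] 0.85 [ 0.4484 -0.4518  0.108 ]
knob_grip [316.7 310.6] 0.69 [ 0.5851 -0.3003  0.108 ]
knob_grip [104.  150.4] 0.68 [ 0.3522 -0.404   0.108 ]
ring_under [313.1 289.4] 0.89 [ 0.5942 -0.3004  0.06  ]
ring_under [239.9 200.1] 0.79 [ 0.4585 -0.3281  0.06  ]
ring_under [207.8  63.8] 0.72 [ 0.3241 -0.295   0.06  ]
ring_under [128.9 243.8] 0.69 [ 0.4522 -0.4627  0.06  ]
nut [240.2 194.7] 0.85 [ 0.4576 -0.3282  0.045 ]
nut [140.  234.2] 0.8 [ 0.4515 -0.4537  0.045 ]
nut [129. 140.] 0.77 [ 0.3534 -0.4067  0.045 ]
nut [210.8  64.5] 0.7 [ 0.3245 -0.2944  0.045 ]
```

View pics/w2.png

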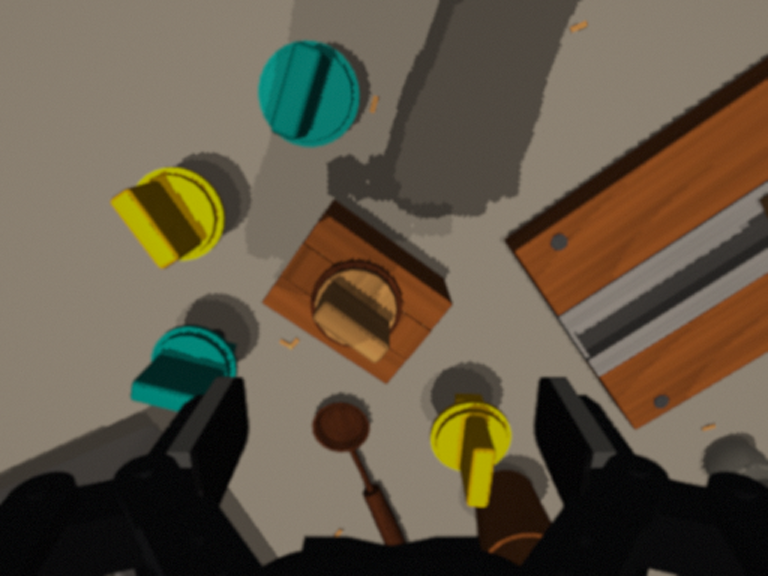

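```bash
python3 - <<'E'
from h import *
np.set_printoptions(precision=4,suppress=True)
c=cam('wrist'); save(c,'w3.png',(165,125,310,260),5.4)
E
```

```text
(no output)
```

View pics/w3.png

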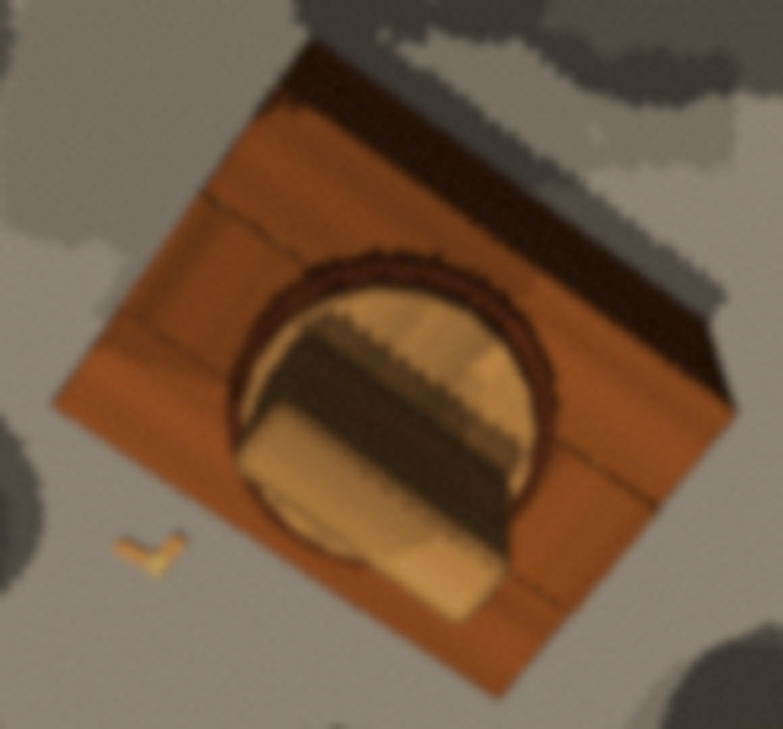

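```bash
python3 - <<'E'
from h import *
np.set_printoptions(precision=4,suppress=True)
c=cam('wrist')
f=lambda L,z:np.array([onz(c,np.array(p)/5.4+[165,125],z)[:2] for p in L])
b=f([(285,400),(508,560),(460,625),(240,458)],.113); h=f([(270,105),(55,403),(500,700),(735,410)],.06)
print(b,b.mean(0));print(h,h.mean(0))
a=lambda v:np.degrees(np.arctan2(v[1],v[0]));n=np.linalg.norm
print('bar',a(b[1]-b[0]),a(b[2]-b[3]),n(b[1]-b[0]),n(b[2]-b[3]),n(b[0]-b[3]))
print('hold',a(h[3]-h[0]),a(h[2]-h[1]),a(h[0]-h[1]),n(h[3]-h[0]),n(h[2]-h[1]),n(h[0]-h[1]),n(h[2]-h[3]))
m=b.mean(0); plan([m[0],m[1],.13],np.radians(a(b[2]-b[3])))
E
```

```text
[[ 0.4343 -0.3346]
 [ 0.4761 -0.3137]
 [ 0.4837 -0.3264]
 [ 0.4402 -0.3462]] [ 0.4585 -0.3302]
[[ 0.3958 -0.3251]
 [ 0.4302 -0.3907]
 [ 0.5268 -0.3398]
 [ 0.4884 -0.2705]] [ 0.4603 -0.3315]
bar 26.561870042337507 24.426608533753335 0.04674201336534498 0.04773590934539447 0.012998095773426428
hold 30.522754108893615 27.815937939856198 117.63935247797016 0.10739211664929128 0.10922135650161256 0.07415294238112341 0.07924289349085366
tcp [ 0.4298 -0.2903  0.2494] yaw 154.82056644116233 j6 -0.3095401316792622 toolz [ 0.0008 -0.0006 -1.    ] 
shift total [-0.1714 -0.0955  0.4777] rows>= 3
turn z (units of 180deg) -0.2755891227366167 rows>= 6
```

Request:
jog_arm:
  increments:
    - [[-0.057,-0.032,0.12,0,0,0,0],[-0.057,-0.032,0.12,0,0,0,0],[-0.057,-0.032,0.12,0,0,0,0],[0,0,0,0,0,-0.04,0],[0,0,0,0,0,-0.04,0],[0,0,0,0,0,-0.04,0],[0,0,0,0,0,-0.04,0],[0,0,0,0,0,-0.04,0],[0,0,0,0,0,-0.04,0],[0,0,0,0,0,-0.04,0],[0,0,0,0,0,0,0],[0,0,0,0,0,0,0]]

```text
clock: 6.7
tcp_pos: [0.458, -0.3307, 0.1589]
orientation: [0.0, -0.216, 0.976, -0.0]
wrist_force: [-0.3, -0.2, -0.2]
finger_gap: 0.0856
grip_force: 0.0
```

```bash
python3 - <<'E'
from h import *
np.set_printoptions(precision=4,suppress=True)
c=cam('wrist'); save(c,'w4.png',scale=1.5)
for t,z in [('holder',0),('knob_grip',.098),('ring_under',.06),('nut',.035)]:
    for d in spotter.landmark_of(t,'wrist')[:2]: print(t,np.round(d['uv'],1),round(d['conf'],2),onz(c,d['uv'],z))
plan([.459,-.33,.081],np.radians(25.5))
E
```

```text
knob_grip [216.9 365.4] 0.95 [ 0.5944 -0.3054  0.098 ]
knob_grip [ 72.1 110.5] 0.92 [ 0.4497 -0.4605  0.098 ]
ring_under [383.9  35.8] 0.97 [ 0.3256 -0.3017  0.06  ]
ring_under [259.4 187.5] 0.96 [ 0.4577 -0.3321  0.06  ]
nut [259.1 181.6] 0.89 [ 0.4606 -0.3311  0.035 ]
nut [114.6 104.1] 0.76 [ 0.4508 -0.4604  0.035 ]
tcp [ 0.4579 -0.3309  0.1588] yaw -154.90643821117723 j6 -1.2058951448395432 toolz [ 0.0001  0.     -1.    ] 
shift total [-0.0056  0.0013  0.3112] rows>= 2
turn z (units of 180deg) -0.0022579900620956373 rows>= 1
```

View pics/w4.png

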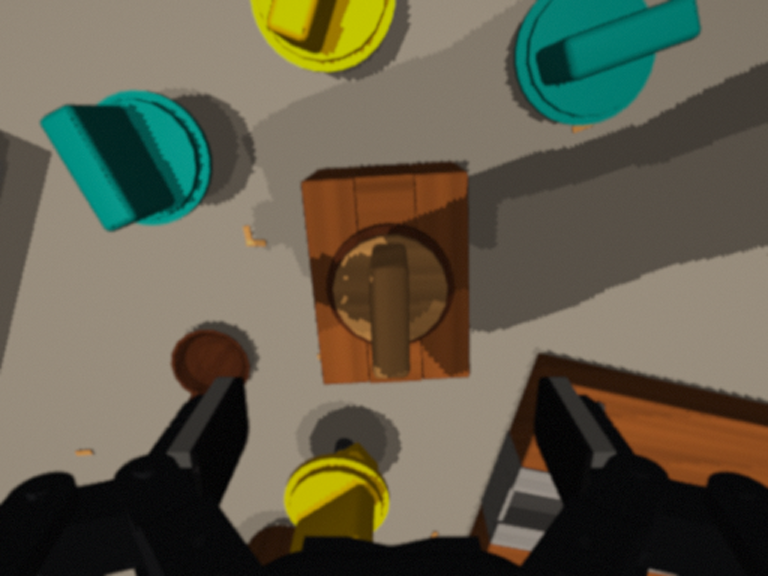

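Request:
jog_arm:
  increments:
    - [[0,0,0.1,0,0,0,0],[0,0,0.1,0,0,0,0],[0,0,0.08,0,0,0,0],[0,0,0.031,0,0,0,0],[0,0,0,0,0,0,255],[0,0,0,0,0,0,255],[0,0,0,0,0,0,255],[0,0,0,0,0,0,255],[0,0,0,0,0,0,255],[0,0,0,0,0,0,255],[0,0,0,0,0,0,255],[0,0,0,0,0,0,255]]
  force: 70

```text
clock: 8.15
tcp_pos: [0.4583, -0.3313, 0.0816]
orientation: [0.0, -0.218, 0.976, -0.001]
wrist_force: [1.0, 0.5, 3.9]
finger_gap: 0.0152
grip_force: 70.4
```

Request:
jog_arm:
  increments:
    - [[0,0,-0.08,0,0,0,255],[0,0,-0.16,0,0,0,255],[0,0,-0.16,0,0,0,255],[-0.06,0.05,-0.04,0,0,0,255],[-0.12,0.105,0,0,0,0,255],[-0.12,0.105,0,0,0,0,255],[-0.12,0.105,0,0,0,0,255],[-0.12,0.105,0,0,0,0,255],[-0.12,0.105,0,0,0,0,255],[-0.064,0.058,0,0,0,-0.04,255],[0,0,0,0,0,-0.04,255],[0,0,0,0,0,-0.04,255],[0,0,0,0,0,-0.04,255],[0,0,0,0,0,-0.04,255],[0,0,0,0,0,-0.04,255],[0,0,0,0,0,-0.04,255],[0,0,0,0,0,-0.04,255],[0,0,0,0,0,-0.04,255],[0,0,0,0,0,-0.04,255],[0,0,0,0,0,0,255]]

```text
clock: 10.15
tcp_pos: [0.5536, -0.1105, 0.1898]
orientation: [0.0, 0.75, -0.662, -0.001]
wrist_force: [0.4, 0.1, -4.0]
finger_gap: 0.0149
grip_force: 69.6
```

```bash
python3 - <<'E'
from h import *
np.set_printoptions(precision=4,suppress=True)
s=env.get_state();M=rot(s['orientation']);print(s['tcp_pos'],np.degrees(np.arctan2(M[1,0],M[0,0])),M[:,2],s['joint_pos'],s['finger_gap'])
cs=[cam('scene'),cam('side')];c=cam('wrist')
for t in ['bar_top','foot_axis','nut']:
    for n in ['scene','side']:print(t,n,[(np.round(d['uv'],1).tolist(),round(d['conf'],2)) for d in spotter.landmark_of(t,n)[:6]])
p=s['tcp_pos']-[0,0,.054]
print([proj(q,p) for q in cs])
A=[]
for q in cs:
    u=proj(q,p-[0,0,.02]).astype(int); im=q['pixels'][max(u[1]-65,0):u[1]+65,u[0]-50:u[0]+50,::-1]; A.append(cv2.resize(im,(390,507),interpolation=cv2.INTER_CUBIC)); print(u)
cv2.imwrite('pics/m5.png',np.hstack(A)); np.save('w.npy',c['pixels'])
for t,z in [('slot_free',.04),('board',0),('fence_face',.04)]:
    for d in spotter.landmark_of(t,'wrist')[:2]: print(t,np.round(d['uv'],1),round(d['conf'],2),onz(c,d['uv'],z))
E
```

```text
[ 0.5536 -0.1105  0.1898] -82.83629351438623 [-0.0026  0.001  -1.    ] [-0.3392  0.31   -0.0607  1.2028  0.0001 -2.035 ] 0.014851883666872944
bar_top scene [([99.5, 220.4], 0.92), ([117.6, 194.5], 0.9), ([152.0, 181.9], 0.87), ([171.0, 231.9], 0.74), ([230.9, 173.6], 0.7)]
bar_top side [([272.1, 204.4], 0.86), ([321.1, 268.3], 0.84), ([261.7, 352.0], 0.79), ([311.1, 344.7], 0.71), ([231.2, 313.5], 0.63)]
foot_axis scene [([235.5, 179.9], 0.93), ([102.5, 225.3], 0.76), ([155.3, 190.9], 0.71), ([173.9, 244.6], 0.64), ([117.2, 201.0], 0.58)]
foot_axis side [([323.4, 278.0], 0.86), ([269.6, 208.8], 0.6), ([273.1, 232.1], 0.54)]
nut scene [([236.7, 173.0], 0.97), ([172.9, 236.5], 0.95), ([115.9, 197.5], 0.81), ([100.1, 217.9], 0.79), ([152.6, 182.8], 0.76), ([236.4, 208.4], 0.34)]
nut side [([264.1, 352.9], 0.88), ([272.4, 205.1], 0.75), ([231.2, 317.0], 0.58), ([308.8, 346.2], 0.58), ([320.5, 269.9], 0.56)]
[array([234.0181, 175.8602]), array([272.214 , 205.5319])]
[234 182]
[272 210]
slot_free [261.1 168.2] 0.71 [ 0.5533 -0.1131  0.04  ]
```

View pics/m5.png

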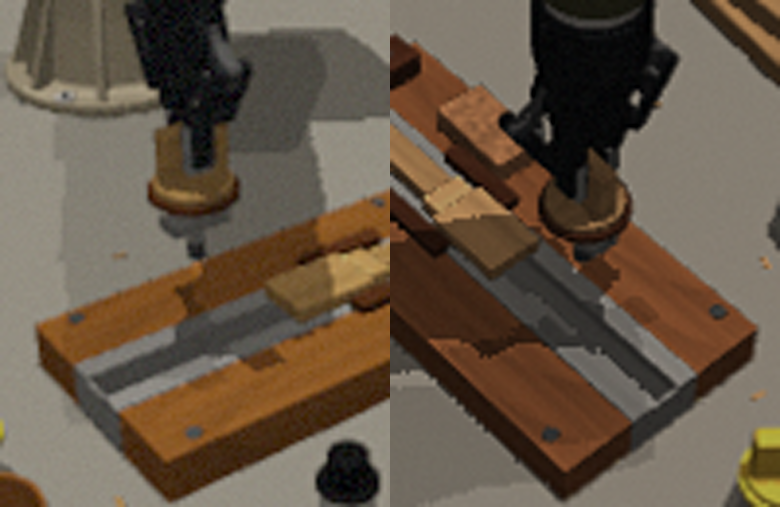

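```bash
python3 - <<'E'
import numpy as np,cv2
im=np.load('w.npy')[:,:,::-1]; cv2.imwrite('pics/w6.png',cv2.resize(im[0:300,80:440],None,fx=2,fy=2,interpolation=cv2.INTER_CUBIC))
E
```

```text
(no output)
```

View pics/w6.png

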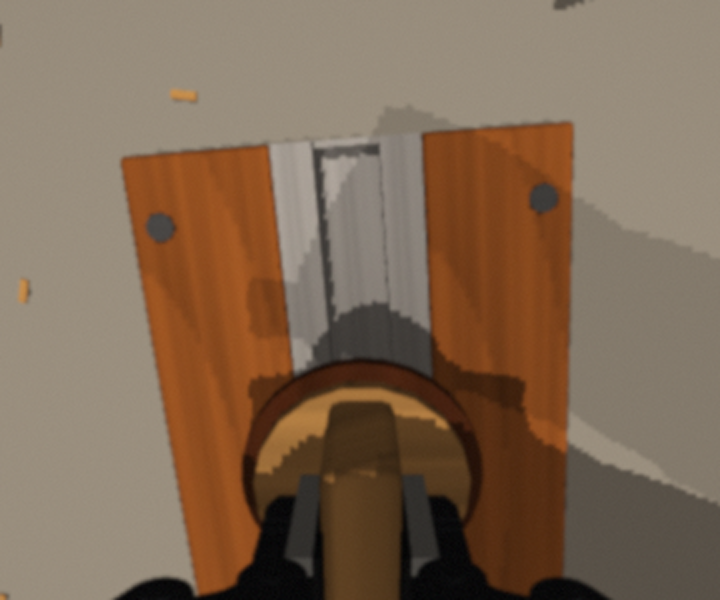

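```bash
python3 - <<'E'
from h import *
np.set_printoptions(precision=4,suppress=True)
c=cam('wrist')
f=lambda p:onz(c,np.array(p)/2+[80,0],.04)[:2]
E={'boardL':[(123,160),(190,560)],'boardR':[(572,124),(566,560)],'chL':[(269,145),(292,350)],'chR':[(422,133),(432,350)],'slL':[(313,148),(326,300)],'slR':[(379,145),(388,300)]}
s=env.get_state();t=s['tcp_pos'][:2]
u=np.array([np.cos(np.radians(101.1)),np.sin(np.radians(101.1))]);n=np.array([u[1],-u[0]])
for k,(a,b) in E.items():
    a,b=f(a),f(b);d=a-b if (a-b)@u>0 else b-a
    print(k,a,b,'ang',np.degrees(np.arctan2(d[1],d[0])),'x rel tcp',(a-t)@n,(b-t)@n,'y rel',(a-t)@u,(b-t)@u)
L,R_=f((123,160)),f((572,124));dd=R_-L;print('end ang',np.degrees(np.arctan2(dd[1],dd[0]))+90,np.linalg.norm(dd))
E
```

```text
boardL [ 0.6637 -0.1769] [0.6269 0.015 ] ang 100.86978886691018 x rel tcp 0.09448026965540908 0.09526531238239351 y rel -0.0859358270742848 0.10944739502007539
boardR [ 0.4792 -0.2143] [ 0.4359 -0.0088] ang 101.88115612489266 x rel tcp -0.09380075344668411 -0.09666379963648146 y rel -0.08708032241214167 0.12290369227941719
chL [ 0.603  -0.1902] [ 0.5852 -0.1027] ang 101.51743998651888 x rel tcp 0.03235418282764107 0.03170395754170146 y rel -0.08727817027638207 0.0019670065913969495
chR [ 0.5404 -0.2028] [ 0.5217 -0.1107] ang 101.46049537437771 x rel tcp -0.0315057947176606 -0.032096985471306454 y rel -0.08755176671118138 0.006408629184194419
slL [ 0.5847 -0.1912] [ 0.5723 -0.1277] ang 101.03543676673455 x rel tcp 0.01414628497838545 0.014219189767322957 y rel -0.08476600464147814 -0.020067650281875758
slR [ 0.5575 -0.1958] [ 0.5448 -0.1312] ang 101.06283734263387 x rel tcp -0.013410141855266233 -0.013367409846506995 y rel -0.08402740372474778 -0.01814504809659749
end ang -78.55172302653881 0.18828450156597945
```

Request:
jog_arm:
  increments:
    - [[0,0,0.12,0,0,0,255],[0,0,0.12,0,0,0,255],[0,0,0.1,0,0,0,255],[0,0,0.05,0,0,0,255],[0,0,0.03,0,0,0,255],[0,0,0.02,0,0,0,255],[0,0,0,0,0,0,255],[0,0,0,0,0,0,255]]

```text
clock: 11.6
tcp_pos: [0.5552, -0.111, 0.082]
orientation: [-0.0, 0.75, -0.662, 0.001]
wrist_force: [0.1, 0.1, -3.4]
finger_gap: 0.0154
grip_force: 69.6
```

Request:
jog_arm:
  increments:
    - [[0,0,0.02,0,0,0,255],[0,0,0.02,0,0,0,255],[0,0,0.016,0,0,0,255],[0,0,0.01,0,0,0,255],[0,0,0.004,0,0,0,255],[0,0,0,0,0,0,255],[0,0,0,0,0,0,255]]

```text
clock: 12.3
tcp_pos: [0.5559, -0.1113, 0.0657]
orientation: [-0.001, 0.75, -0.662, 0.002]
wrist_force: [-0.6, 0.1, 11.1]
finger_gap: 0.0147
grip_force: 71.7
```

Request:
jog_arm:
  increments:
    - [[0,0,0.007,0,0,0,255],[0,0,0.006,0,0,0,255],[0,0,0,0,0,0,255],[0,0,0,0,0,0,255]]

```text
clock: 12.7
tcp_pos: [0.5559, -0.1113, 0.0628]
orientation: [-0.001, 0.75, -0.662, 0.002]
wrist_force: [-2.9, 1.4, 12.7]
finger_gap: 0.0148
grip_force: 72.0
```

Request:
jog_arm:
  increments:
    - [[0,0,0.004,0,0,0,255],[0,0,0,0,0,0,255],[0,0,0,0,0,0,255]]

```text
clock: 13.0
tcp_pos: [0.556, -0.1113, 0.0622]
orientation: [-0.001, 0.75, -0.662, 0.002]
wrist_force: [-3.1, -0.3, 14.7]
finger_gap: 0.015
grip_force: 72.5
```

Request:
jog_arm:
  increments:
    - [[0,0,0,0,0,0.04,255],[0,0,0,0,0,0.045,255],[0,0,0,0,0,0.045,255],[0,0,0,0,0,0.045,255],[0,0,0,0,0,0.045,255],[0,0,0,0,0,0.045,255],[0,0,0,0,0,0.045,255],[0,0,0,0,0,0.045,255],[0,0,0,0,0,0.045,255],[0,0,0,0,0,0.045,255],[0,0,0,0,0,0.045,255],[0,0,0,0,0,0.007,255],[0,0,0,0,0,0,255],[0,0,0,0,0,0,255]]

```text
clock: 14.4
tcp_pos: [0.5554, -0.1109, 0.0621]
orientation: [0.002, -0.067, 0.998, -0.0]
wrist_force: [-4.1, 2.3, 16.4]
finger_gap: 0.0149
grip_force: 72.6
```

```bash
python3 - <<'E'
from h import *
np.set_printoptions(precision=4,suppress=True)
s=env.get_state();M=rot(s['orientation']);print(np.degrees(np.arctan2(M[1,0],M[0,0])),s['joint_pos'],s['ft_torque'],s['wrist_force'])
E
```

```text
-172.30427418589173 [-0.3389  0.4003 -0.2618  0.9054  0.0004 -0.4733] [ 0.4924  1.075  -0.0351] [-4.1256  2.3351 16.3952]
```

Request:
jog_arm:
  increments:
    - [[0,0,-0.008,0,0,0,255],[0,0,-0.008,0,0,0,255],[0,0,-0.008,0,0,0,255],[0,0,0,0,0,0,255],[0,0,0,0,0,0,255]]

```text
clock: 14.9
tcp_pos: [0.5553, -0.1108, 0.0671]
orientation: [0.001, -0.067, 0.998, -0.0]
wrist_force: [-2.1, 1.7, 9.7]
finger_gap: 0.015
grip_force: 71.7
```

Request:
jog_arm:
  increments:
    - [[0,0,-0.004,0,0,0,255],[0,0,-0.004,0,0,0,255],[0,0,0,0,0,0,255],[0,0,0,0,0,0,255]]

```text
clock: 15.3
tcp_pos: [0.5551, -0.1108, 0.068]
orientation: [0.001, -0.067, 0.998, -0.0]
wrist_force: [-0.4, 1.6, 6.5]
finger_gap: 0.0149
grip_force: 70.8
```

Request:
jog_arm:
  increments:
    - [[0,0,-0.004,0,0,0,255],[0,0,0,0,0,0,255],[0.001,0.01,0,0,0,0,255],[0.001,0.02,0,0,0,0,255],[0.001,0.02,0,0,0,0,255],[0.001,0.02,0,0,0,0,255],[0.001,0.02,0,0,0,0,255],[0.001,0.02,0,0,0,0,255],[0,0,0,0,0,0,255]]

```text
clock: 16.2
tcp_pos: [0.5498, -0.0858, 0.0683]
orientation: [0.0, -0.066, 0.998, -0.002]
wrist_force: [0.6, -6.6, -2.2]
finger_gap: 0.0148
grip_force: 69.9
```

Request:
jog_arm:
  increments:
    - [[0.001,0.02,0,0,0,0,255],[0.001,0.02,0,0,0,0,255],[0.001,0.02,0,0,0,0,255],[0.001,0.02,0,0,0,0,255],[0.001,0.02,0,0,0,0,255],[0.001,0.02,0,0,0,0,255],[0.001,0.02,0,0,0,0,255],[0.001,0.02,0,0,0,0,255],[0,0,0,0,0,0,255]]

```text
clock: 17.1
tcp_pos: [0.5426, -0.0466, 0.0683]
orientation: [0.0, -0.066, 0.998, -0.003]
wrist_force: [1.8, -6.8, -1.3]
finger_gap: 0.0146
grip_force: 69.9
```

Request:
jog_arm:
  increments:
    - [[0.001,0.01,0,0,0,0,255],[0.001,0.01,0,0,0,0,255],[0,0.008,0,0,0,0,255],[0,0,0,0,0,0,255],[0,0,0,0,0,0,255]]

```text
clock: 17.6
tcp_pos: [0.5412, -0.0404, 0.0683]
orientation: [0.0, -0.066, 0.998, -0.003]
wrist_force: [2.2, -9.4, -1.9]
finger_gap: 0.0146
grip_force: 69.7
```

Request:
jog_arm:
  increments:
    - [[0,0.008,0,0,0,0,255],[0,0.008,0,0,0,0,255],[0,0,0,0,0,0,255]]

```text
clock: 17.9
tcp_pos: [0.5406, -0.0364, 0.0683]
orientation: [0.0, -0.066, 0.998, -0.003]
wrist_force: [1.6, -9.8, -2.8]
finger_gap: 0.0149
grip_force: 69.7
```

Request:
jog_arm:
  increments:
    - [[0,0.006,0,0,0,0,255],[0,0,0,0,0,0,255]]

```text
clock: 18.1
tcp_pos: [0.5406, -0.0357, 0.0683]
orientation: [0.0, -0.066, 0.998, -0.004]
wrist_force: [1.7, -10.9, -1.9]
finger_gap: 0.0149
grip_force: 69.9
```

```bash
python3 - <<'E'
from h import *
np.set_printoptions(precision=4,suppress=True)
cs=[cam('scene'),cam('side'),cam('wrist')]
np.savez('c.npz',*[c['pixels'] for c in cs])
for n,c in zip(['scene','side','wrist'],cs):
    for t,z in [('fence_face',.04),('blank_handle_end',.047),('blank_bowl_end',.047)]:
        for d in spotter.landmark_of(t,n)[:2]: print(n,t,np.round(d['uv'],1),round(d['conf'],2),onz(c,d['uv'],z))
A=[]
for c in cs[:2]:
    u=proj(c,[.52,.07,.05]).astype(int); A.append(cv2.resize(c['pixels'][u[1]-65:u[1]+65,u[0]-50:u[0]+50,::-1],(390,507),interpolation=cv2.INTER_CUBIC))
cv2.imwrite('pics/m7.png',np.hstack(A))
E
```

```text
scene fence_face [308.6 175.5] 0.73 [0.5068 0.1607 0.04  ]
scene fence_face [350.6 231.9] 0.37 [0.7872 0.1151 0.04  ]
scene blank_handle_end [309.4 168.2] 0.72 [0.4783 0.1804 0.047 ]
scene blank_bowl_end [264.9 186.2] 0.75 [0.5138 0.0019 0.047 ]
side fence_face [211.4 177.8] 0.6 [0.4917 0.1496 0.04  ]
side fence_face [246.8 181.8] 0.16 [0.5789 0.0793 0.04  ]
side blank_handle_end [209.8 174. ] 0.77 [0.4921 0.1605 0.047 ]
side blank_bowl_end [245.7 205.3] 0.91 [ 0.5271 -0.0073  0.047 ]
wrist blank_handle_end [123. 233.] 0.69 [ 0.5506 -0.1109  0.047 ]
wrist blank_bowl_end [318.7 230.4] 0.71 [ 0.5345 -0.0053  0.047 ]
wrist blank_bowl_end [442.2 315.8] 0.19 [0.5803 0.0791 0.047 ]
```

View pics/m7.png

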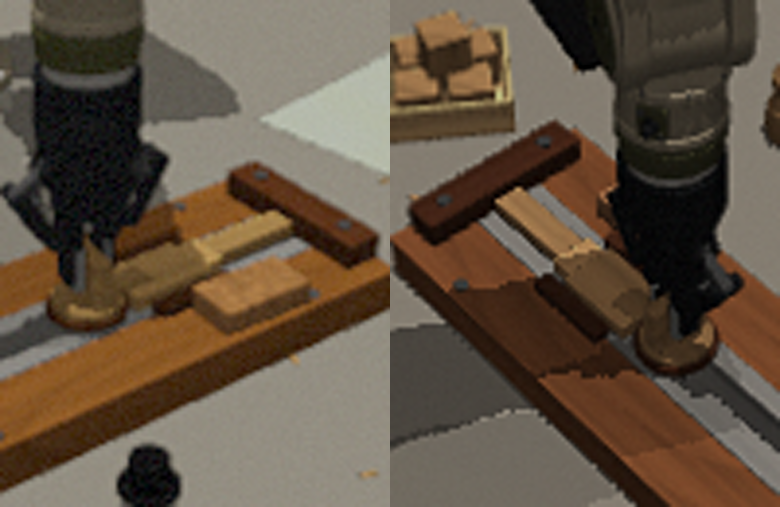

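Request:
jog_arm:
  increments:
    - [[0,0.008,0,0,0,0,255],[0,0.008,0,0,0,0,255],[0,0,0,0,0,0,255]]

```text
clock: 19.0
tcp_pos: [0.5405, -0.035, 0.0684]
orientation: [0.0, -0.065, 0.998, -0.008]
wrist_force: [1.9, -21.9, -4.5]
finger_gap: 0.0147
grip_force: 70.0
```

Request:
jog_arm:
  increments:
    - [[0,-0.009,0,0,0,0,255],[0,0,0,0,0,0,255],[0,0,0,0,0,0,255]]

```text
clock: 19.3
tcp_pos: [0.5405, -0.0354, 0.0683]
orientation: [0.0, -0.065, 0.998, -0.005]
wrist_force: [2.1, -16.5, -2.9]
finger_gap: 0.0153
grip_force: 70.0
```

```bash
python3 - <<'E'
from h import *
np.set_printoptions(precision=4,suppress=True)
s=env.get_state();M=rot(s['orientation']);print(np.degrees(np.arctan2(M[1,0],M[0,0])),M[:,2],s['joint_pos'],s['ft_torque'],s['wrist_force'],s['tcp_pos'])
c=cam('side'); Lh=onz(c,np.array([0,0]),.05)
E
```

```text
-172.5171937901484 [ 0.001  -0.0105 -0.9999] [-0.2081  0.3531 -0.3168  0.8978 -0.01   -0.3387] [-3.6607 -0.461   0.0235] [  2.1149 -16.4884  -2.9434] [ 0.5405 -0.0354  0.0683]
```

Request:
jog_arm:
  increments:
    - [[0,-0.016,0,0,0,0,255],[0,0,0,0,0,0,255],[0,0,0.0017,0,0,0.045,255],[0,0,0.0017,0,0,0.045,255],[0,0,0.0017,0,0,0.045,255],[0,0,0.0017,0,0,0.045,255],[0,0,0.0017,0,0,0.045,255],[0,0,0.0017,0,0,0.045,255],[0,0,0,0,0,0,255]]

```text
clock: 20.25
tcp_pos: [0.5396, -0.0357, 0.0661]
orientation: [0.0, 0.351, 0.936, -0.002]
wrist_force: [-1.3, -7.0, 2.1]
finger_gap: 0.0149
grip_force: 71.2
```

```bash
cat > st.py <<'E'
from h import *
np.set_printoptions(precision=4,suppress=True)
s=env.get_state();M=rot(s['orientation']);print(s['clock'],np.degrees(np.arctan2(M[1,0],M[0,0])),M[:,2],s['joint_pos'],s['ft_torque'],s['wrist_force'],s['tcp_pos'])
E
python3 st.py
```

```text
20.25 138.86260221099946 [-0.0008 -0.0036 -1.    ] [-0.2124  0.3557 -0.3192  0.8959 -0.0037  0.5056] [-1.4941  0.2972  0.021 ] [-1.3367 -7.0259  2.0772] [ 0.5396 -0.0357  0.0661]
```

Request:
jog_arm:
  increments:
    - [[0,0,0.0017,0,0,0.045,255],[0,0,0.0017,0,0,0.045,255],[0,0,0.0017,0,0,0.045,255],[0,0,0.0017,0,0,0.045,255],[0,0,0.0017,0,0,0.045,255],[0,0,0.0017,0,0,0.045,255]]

```text
clock: 20.85
tcp_pos: [0.54, -0.0356, 0.0636]
orientation: [0.001, 0.706, 0.708, -0.001]
wrist_force: [-0.6, -5.9, 2.7]
finger_gap: 0.0151
grip_force: 71.3
```

```bash
python3 st.py
```

```text
20.85 90.12766748465758 [-0.0001 -0.0033 -1.    ] [-0.2123  0.3583 -0.3223  0.8897 -0.0033  1.3563] [-1.3752  0.0929  0.1881] [-0.61   -5.8589  2.7298] [ 0.54   -0.0356  0.0636]
```

Request:
jog_arm:
  increments:
    - [[0,0,0.0015,0,0,0.04,255],[0,0,0.0015,0,0,0.04,255],[0,0,0.0015,0,0,0.04,255]]

```text
clock: 21.15
tcp_pos: [0.5402, -0.0356, 0.0625]
orientation: [0.002, 0.826, 0.563, -0.001]
wrist_force: [-0.4, -5.1, 2.5]
finger_gap: 0.0149
grip_force: 71.2
```

```bash
python3 st.py
```

```text
21.15 68.55956314992333 [ 0.0003 -0.0035 -1.    ] [-0.2123  0.3595 -0.3235  0.8867 -0.0033  1.7327] [-1.3872  0.0196  0.1981] [-0.423  -5.1222  2.5382] [ 0.5402 -0.0356  0.0625]
```

Request:
jog_arm:
  increments:
    - [[0,0,0.0015,0,0,0.04,255],[0,0,0.0015,0,0,0.04,255]]

```text
clock: 21.35
tcp_pos: [0.5403, -0.0357, 0.0619]
orientation: [0.002, 0.89, 0.455, -0.001]
wrist_force: [-0.2, -6.9, 4.2]
finger_gap: 0.0148
grip_force: 71.6
```

```bash
python3 st.py
```

```text
21.35 54.172422346809306 [ 0.0004 -0.0037 -1.    ] [-0.2123  0.3601 -0.3243  0.8852 -0.0035  1.9838] [-1.4503  0.1093  0.2911] [-0.2137 -6.8559  4.2074] [ 0.5403 -0.0357  0.0619]
```

Request:
jog_arm:
  increments:
    - [[0,0,0.0015,0,0,0.04,255],[0,0,0.0015,0,0,0.04,255],[0,0,0,0,0,0,255]]

```text
clock: 21.65
tcp_pos: [0.5405, -0.0359, 0.0614]
orientation: [0.002, 0.94, 0.341, -0.0]
wrist_force: [-0.3, -7.1, 4.1]
finger_gap: 0.0149
grip_force: 71.3
```

```bash
python3 st.py
```

```text
21.65 39.88805089836914 [ 0.0009 -0.0039 -1.    ] [-0.2124  0.3607 -0.325   0.8834 -0.0037  2.233 ] [-1.4645  0.0345 -0.0785] [-0.3411 -7.0967  4.0676] [ 0.5405 -0.0359  0.0614]
```

Request:
jog_arm:
  increments:
    - [[0,0,0.0015,0,0,0.04,255],[0,0,0.0015,0,0,0.04,255],[0,0,0,0,0,0,255]]

```text
clock: 21.95
tcp_pos: [0.5406, -0.036, 0.0607]
orientation: [0.002, 0.975, 0.221, 0.0]
wrist_force: [-1.3, -6.8, 4.4]
finger_gap: 0.0151
grip_force: 71.4
```

```bash
python3 st.py
```

```text
21.95 25.48922745549511 [ 0.001  -0.0043 -1.    ] [-0.2125  0.3614 -0.3258  0.8817 -0.0039  2.4842] [-1.489   0.1003 -0.0521] [-1.3395 -6.8137  4.3562] [ 0.5406 -0.036   0.0607]
```

Request:
jog_arm:
  increments:
    - [[0,0,0,0,0,0.02,255]]

```text
clock: 22.05
tcp_pos: [0.5406, -0.0361, 0.0607]
orientation: [0.002, 0.982, 0.191, 0.0]
wrist_force: [-0.5, -8.2, 4.4]
finger_gap: 0.0151
grip_force: 72.0
```

```bash
python3 st.py
```

```text
22.05 21.996737433215564 [ 0.001  -0.0044 -1.    ] [-0.2126  0.3614 -0.3258  0.8816 -0.0041  2.5451] [-1.6268  0.0864  0.5151] [-0.5277 -8.1579  4.4492] [ 0.5406 -0.0361  0.0607]
```

Request:
jog_arm:
  increments:
    - [[0,0,0,0,0,0,120],[0,0,0,0,0,0,100],[0,0,0,0,0,0,100],[0,0,0,0,0,0,100],[0,0,-0.05,0,0,0,100],[0,0,-0.1,0,0,0,100],[0,0,-0.15,0,0,0,100],[0,0,-0.15,0,0,0,100],[0,0,-0.1,0,0,0,100],[0,0,0,0,0,0,100],[0,0,0,0,0,0,100]]

```text
clock: 23.15
tcp_pos: [0.5405, -0.0342, 0.1984]
orientation: [0.0, 0.981, 0.192, 0.001]
wrist_force: [-0.5, 1.1, -0.2]
finger_gap: 0.0518
grip_force: 0.0
```

```bash
python3 - <<'E'
from h import *
np.set_printoptions(precision=4,suppress=True)
cs=[cam('scene'),cam('side'),cam('wrist')]
for n,c in zip(['scene','side','wrist'],cs):
    for t,z in [('fence_face',.04),('blank_handle_end',.047),('blank_bowl_end',.047),('nut',.021),('knob_grip',.075)]:
        L=sorted(spotter.landmark_of(t,n),key=lambda d:np.hypot(*(onz(c,d['uv'],z)-[.53,.05,z])[:2]))
        for d in L[:1]: print(n,t,np.round(d['uv'],1),round(d['conf'],2),onz(c,d['uv'],z))
c=cs[2];cv2.imwrite('pics/w9.png',cv2.resize(c['pixels'][:,:,::-1],None,fx=1.5,fy=1.5))
E
```

```text
scene fence_face [254.5 196.3] 0.41 [ 0.5401 -0.0445  0.04  ]
scene blank_handle_end [300.5 195.3] 0.18 [0.6005 0.0757 0.047 ]
scene blank_bowl_end [267.8 189.6] 0.78 [0.534  0.0019 0.047 ]
scene nut [258.3 197.4] 0.68 [ 0.5255 -0.0256  0.021 ]
scene knob_grip [253.9 184.5] 0.69 [ 0.5303 -0.0418  0.075 ]
side fence_face [226.7 189.2] 0.43 [0.5109 0.0831 0.04  ]
side blank_handle_end [247.3 205.8] 0.73 [ 0.5303 -0.0114  0.047 ]
side blank_bowl_end [247.9 205.8] 0.72 [ 0.5318 -0.0122  0.047 ]
side nut [253.4 216.1] 0.61 [ 0.5367 -0.0357  0.021 ]
side knob_grip [255.6 201.5] 0.67 [ 0.5477 -0.0301  0.075 ]
wrist fence_face [ 42.6 129.2] 0.58 [0.4995 0.1625 0.04  ]
wrist blank_handle_end [ 40.2 133. ] 0.95 [0.498  0.1601 0.047 ]
wrist blank_bowl_end [228.4 158. ] 0.93 [ 0.5392 -0.0032  0.047 ]
wrist nut [149.8  72.9] 0.61 [0.58   0.0906 0.021 ]
wrist knob_grip [267.6 180.9] 0.84 [ 0.5404 -0.0401  0.075 ]
```

View pics/w9.png

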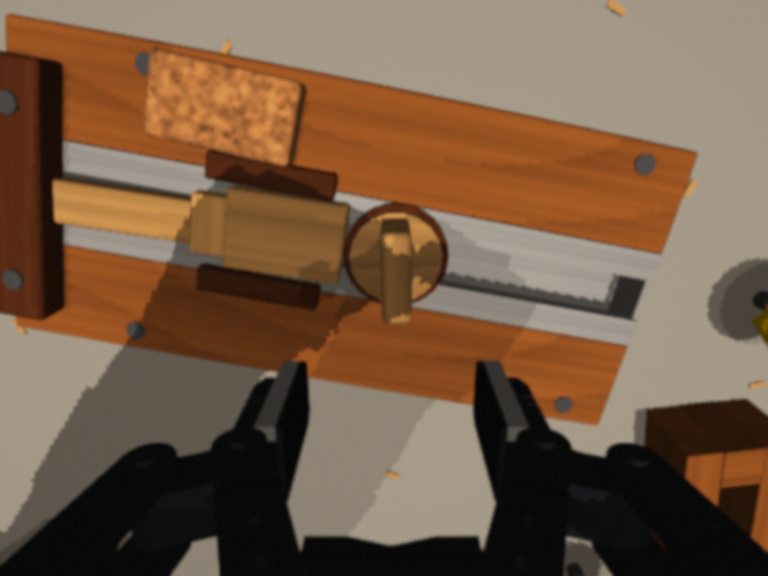

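```bash
python3 -c "
from workcell import ticket
print(ticket.hand_in())"
```

```text
the job is handed in; nothing more can be done
None
```

The job is handed in: the nut is caught in the channel and its ring touches the blank, which is home against the fence. The knob is tightened to an estimated 2.9 rad and released. I inferred the catch and the knob angle from forces, torque and turn counts, and the hand-in returned no verdict.

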